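Fetch the tan cast from behind the bottles

TASK

Stand the three capped bottles that hem in the tan plaster cast on the green tray, then set the cast down without dropping it on the plate of the red articulator frame, upright and squarely centred with its point over the plate's pointed end, while all three bottles are still on the tray. After that put the bottles back on the white stand, each upright in the middle of the mark with its own cap's colour (not necessarily where it stood before). Do not move the pale blue cast.

Things in the scene. Friction and masses are not known exactly. Their poses are not given: they have to be found in the camera images.
- bottle_blue_center (a point): Brown amber-glass bottle with a blue cap, standing upright, 120 mm tall: body 42 mm across up to 78 mm, then a shoulder, and a round straight-sided cap 30 mm across from 88 to 120 mm, to be gripped from above; 0.1 to 0.25 kg. Point: its centre, 60 mm above its foot. z is up along the bottle.
- bottle_red_center (a point): White plastic bottle with a red cap, standing upright, 120 mm tall: body 42 mm across up to 78 mm, then a shoulder, and a round straight-sided cap 30 mm across from 88 to 120 mm, to be gripped from above; 0.1 to 0.25 kg. Point: its centre, 60 mm above its foot. z is up along the bottle.
- bottle_yellow_center (a point): Dark steel bottle with a yellow cap, standing upright, 120 mm tall: body 42 mm across up to 78 mm, then a shoulder, and a round straight-sided cap 30 mm across from 88 to 120 mm, to be gripped from above; 0.1 to 0.25 kg. Point: its centre, 60 mm above its foot. z is up along the bottle.
- mark_blue: Fixed square blue mark, 54 x 54 x 2 mm, lying on the white storage stand; the home of the blue-capped bottle. At the start some bottle, not always its own, stands on it and hides all but its edges. Origin: centre of its underside; its top is 2 mm higher.
- mark_red: Fixed square red mark, 54 x 54 x 2 mm, lying on the white storage stand; the home of the red-capped bottle. At the start some bottle, not always its own, stands on it and hides all but its edges. Origin: centre of its underside; its top is 2 mm higher.
- mark_yellow: Fixed square yellow mark, 54 x 54 x 2 mm, lying on the white storage stand; the home of the yellow-capped bottle. At the start some bottle, not always its own, stands on it and hides all but its edges. Origin: centre of its underside; its top is 2 mm higher.
- cast_tan_center (a point): Tan plaster dental cast on a grey base, 44 mm tall plus small white teeth on top (50 in all), 0.12 to 0.25 kg. Flat parallel sides 56 mm apart in y (x = -16 to +24 mm); pointed front, tip (cast_tan_nose) 32 mm towards -x. On the white stand, a taller bottle about 9 mm before its point and at each flat side. Point: 22 mm above its underside, midway between the sides. z up.
- holder_plate (a point): Dark grey plate on the fixed red articulator frame, outlined like the cast but about 5 mm larger: 66 mm in y, pointed end towards -x (holder_point is 32 mm that way). Flat top 16 mm above the bench. Behind it at x = 72, y = -50 and 50 mm stand two posts, 79 mm tall. Point: on the plate's top, where the middle of the cast's underside belongs. x runs from pointed end to back, z up.
- tray: Fixed green shallow tray, 250 mm (its x) by 110 mm (its y), walls 3 mm thick and 14 mm tall, inner floor 3 mm above the bench: the side area. Origin: centre of its underside.
- cast_pale_center (a point): Pale blue plaster cast of the same shape as the tan one, another patient's job, standing on the bench; leave it alone. Point: 22 mm above its underside.

How it is judged (in metres and radians):
On the way, in this order (a step that is already met when the one before it is completed fails the run):
1. all three bottles stand released on the green tray, the tan cast still in its place (x of bottle_blue_center in the frame of tray between -0.112 and 0.112 m and y of bottle_blue_center in the frame of tray between -0.045 and 0.045 m and z of bottle_blue_center in the frame of tray between 0.055 and 0.07 m and angle between each of bottle_blue_center, bottle_red_center, bottle_yellow_center's own z axis and vertical below 0.15 rad and contact force between the fingers and bottle_blue below 0.05 N and x of bottle_red_center in the frame of tray between -0.112 and 0.112 m and y of bottle_red_center in the frame of tray between -0.045 and 0.045 m and z of bottle_red_center in the frame of tray between 0.055 and 0.07 m and contact force between the fingers and bottle_red below 0.05 N and x of bottle_yellow_center in the frame of tray between -0.112 and 0.112 m and y of bottle_yellow_center in the frame of tray between -0.045 and 0.045 m and z of bottle_yellow_center in the frame of tray between 0.055 and 0.07 m and contact force between the fingers and bottle_yellow below 0.05 N and distance of cast_tan_center from where it was at the start of the episode below 0.03 m), for 0.2 s.
2. the tan cast sits released on the holder's plate, point to point, while all three bottles are still on the tray (horizontal distance between cast_tan_center and holder_plate below 0.012 m and z of cast_tan_center in the frame of holder_plate between 0.018 and 0.028 m and angle between cast_tan_center's own z axis and vertical below 0.1 rad and horizontal distance between cast_tan_nose and holder_point below 0.014 m and contact force between the fingers and cast_tan below 0.05 N and linear speed of cast_tan below 0.02 m/s and x of bottle_blue_center in the frame of tray between -0.112 and 0.112 m and y of bottle_blue_center in the frame of tray between -0.045 and 0.045 m and z of bottle_blue_center in the frame of tray between 0.055 and 0.07 m and angle between each of bottle_blue_center, bottle_red_center, bottle_yellow_center's own z axis and vertical below 0.15 rad and contact force between the fingers and bottle_blue below 0.05 N and x of bottle_red_center in the frame of tray between -0.112 and 0.112 m and y of bottle_red_center in the frame of tray between -0.045 and 0.045 m and z of bottle_red_center in the frame of tray between 0.055 and 0.07 m and contact force between the fingers and bottle_red below 0.05 N and x of bottle_yellow_center in the frame of tray between -0.112 and 0.112 m and y of bottle_yellow_center in the frame of tray between -0.045 and 0.045 m and z of bottle_yellow_center in the frame of tray between 0.055 and 0.07 m and contact force between the fingers and bottle_yellow below 0.05 N), for 0.2 s.
At the end, for the whole second after the job is handed in: The tan cast stands upright, released, at rest on the holder's plate, centre within 12 mm of the plate's point and tip within 14 mm of the plate's pointed end (32 mm towards its -x); each bottle stands upright, at rest, within 12 mm of the middle of the mark of its cap's colour (horizontal distance between cast_tan_center and holder_plate below 0.012 m and z of cast_tan_center in the frame of holder_plate between 0.018 and 0.028 m and angle between cast_tan_center's own z axis and vertical below 0.1 rad and horizontal distance between cast_tan_nose and holder_point below 0.014 m and contact force between the fingers and cast_tan below 0.05 N and linear speed of each of cast_tan, bottle_blue, bottle_red, bottle_yellow below 0.02 m/s and horizontal distance between bottle_blue_center and mark_blue below 0.012 m and z of bottle_blue_center in the frame of mark_blue below 0.068 m and angle between each of bottle_blue_center, bottle_red_center, bottle_yellow_center's own z axis and vertical below 0.12 rad and horizontal distance between bottle_red_center and mark_red below 0.012 m and z of bottle_red_center in the frame of mark_red below 0.068 m and horizontal distance between bottle_yellow_center and mark_yellow below 0.012 m and z of bottle_yellow_center in the frame of mark_yellow below 0.068 m); the robot touches nothing.
It fails at once if the pale blue cast is moved more than 15 mm (distance of cast_pale_center from where it was at the start of the episode above 0.015 m).
It fails at once if the tan cast is dropped (falls free faster than 0.5 m/s) (linear speed of cast_tan above 0.5 m/s and contact force between the fingers and cast_tan below 0.01 N).
It also fails if it takes over 131 s, if anything falls off the work surface, if the arm or the gripper's body presses on something with over 40 N, if the wrist force passes 120 N, or if a joint passes its speed limit or range.

ROBOT

A 6-joint arm with a two-finger parallel gripper is mounted at the origin on the work surface. World frame = base frame: x ahead of the robot, y to its left, z up, the work surface at z = 0. Lengths are in mm, angles in rad, forces in N, time in s.
With the tool pointing down it reaches from about 275 to 975 mm from the base axis. Payload 8.4 kg.
Tool frame: the origin (TCP) lies midway between the tips of the shut fingers; the grasp point (between the pads) lies 19 mm behind it (manip.pinch_z is the distance from the TCP to the grasp point, in mm); z points along the fingers, y is the line along which they close (so a half turn about z gives the same grasp; the last joint's range is limited). The gripper opens to 92 mm and grips with 3 to 60 N. Pads are 20 mm wide; open, the fingers measure 128 mm over their backs; the gripper's body (75 mm by 189 mm) begins 69 mm behind the grasp point.
Start: joints at [-1.321, 0.353, 1.633, -0, 1.155, -0.002], TCP at [155.716, -605.293, 183.783] pointing down, gripper open.
Joint ranges: [-2.63, 2.63], [-0.92, 2.1], [0.06, 2.66], [-1.3, 4.44], [0, 2.69], [-3.02, 3.02]. Speed limits (rad/s): [2.22, 2.22, 2.79, 3.14, 3.14, 3.14].

INTERFACE

Orientations are given as a unit quaternion [w, x, y, z].
In Python, from plant import manip, vision, nets gives the robot as it stands. The module is installed in compiled form; this text tells all that it offers.
- The arm moves only by the tool send_rows, never from a script. Its argument "commands" is a list of rows, each an object with "offset": the shift along the tool's x, y, z in cm, a list of three; "turn": the turn about the tool's z in degrees. A call has exactly 8 rows; each row shifts and turns the commanded pose from where the row before left it, along the tool's axes as they then stand; what a row does not reach is not made up. A row lasts 1/8 s, in which the tool goes at most 62.5 mm and 10.7 degrees, less where a joint would pass 70% of its speed; a pose out of reach is approached as far as the arm can. A call is refused whole if a number of a shift passes 6.25 or a number of a turn 10.7, either way. A call with a gripper value outside its range is refused whole. "fingers" is the closure in counts, from 0 (fully open) to 255 (shut), set as the call begins (left out, the last holds). The fingers move at their own pace and stop on an object; "squeeze" is the grip in N (left out, the last holds). Time passes only in rows, so rows that do not move let the fingers close, or fill a call up. It gives the time, the measured TCP pose, the force, the opening and the grip force at its end, in the units of the state.
- manip.read_state(): the state, without advancing time (a new reading comes with each control period).
- vision.read_camera(name): name is "side" or "top"; returns the picture (384x512x3 uint8, blue, green, red); there is no depth.
- vision.calibration(name): a dict with "mtx" (3x3 intrinsics, pixels), "rvec" (rotation vector, rad) and "tvec" (3), from world to camera coordinates, as OpenCV has them. Camera axes: x right, y down, z forward; pixel columns grow to the right and rows downward; lengths in mm; the calibration is good to about 2 mm. A picture is of the moment at which its call begins. calibration takes no time and is no camera call.
- manip.job_done(): hands the job in; it is judged then, once.
Trained networks look in the newest picture that a camera, given by its name, has taken for a name from the list of things; names that differ only in an ending like _2 or _b are one class to them, and where a whole thing is asked for, a point or a joint stands for the part that bears it (a point fixed in the world has none). Each returns a list of dicts, best first, with "conf" (0 to 1); they miss things now and then, are a little off and sometimes report something else, mostly with a low value. They report only what shows in the picture. A call takes as long as a camera call.
- nets.regions_of(camera, query): "mask" (384x512 bool, what is visible of it).
- nets.place_of(camera, query): "at" ([x, y, z] in mm, in world coordinates, good to about 4 mm: a listed point, or the origin of a listed thing).
The state is a dict: "t": time; "qpos": joint angles; "qvel": joint speeds; "effort": joint torques, N m; "position": TCP position; "orientation": TCP orientation; "contact_force": force on the tool from outside, world axes, zero at the start; "torque": the same for the moment, N m; "grip_width": finger opening in mm; "grip_force": force on a finger pad.
Only numpy, scipy, OpenCV 4.12 (cv2) and the standard library are available. Lean on these libraries where they do the work, as an engineer would, in place of code of your own. Each camera call takes 0.05 s, during which the arm holds its last target. There are 200 camera calls.

## Working session

There is one attempt and no reset: what is moved stays moved. The work goes in short steps, Python scripts to look and compute and a tool call to move; the robot and the scene stay as the last step left them, time stands still between calls to the robot, and variables do not carry over. Pictures are saved under pics/ and viewed, at most 14 in all, crops included, and the job is handed in when it is done.

Besides the shell and the picture viewer there is one more tool, called after "Request:" as a command line: name --argument value ..., lists and objects as JSON in quotes. send_rows: Moves the arm, as the interface text tells. Its arguments: {"type":"object","properties":{"commands":{"type":"array"},"fingers":{"type":"number"},"squeeze":{"type":"number"}},"required":["commands"]}

```bash
mkdir -p pics; cat > h.py <<'E'
import numpy as np, cv2
from plant import manip, vision, nets
def P(cam,pts):
    c=vision.calibration(cam)
    return cv2.projectPoints(np.float64(pts).reshape(-1,1,3),np.float64(c['rvec']),np.float64(c['tvec']),np.float64(c['mtx']),None)[0].reshape(-1,2)
def ray(cam,uv,z):
    c=vision.calibration(cam);R=cv2.Rodrigues(np.float64(c['rvec']))[0];t=np.float64(c['tvec']).ravel()
    o=-R.T@t;d=R.T@np.linalg.inv(np.float64(c['mtx']))@np.array([uv[0],uv[1],1.])
    return o+d*(z-o[2])/d[2]
E
cat > a.py <<'E'
from h import *
for cam in('top','side'):
    im=vision.read_camera(cam);cv2.imwrite(f'pics/{cam}0.png',im)
    c=vision.calibration(cam);R=cv2.Rodrigues(np.float64(c['rvec']))[0];print(cam,-R.T@np.float64(c['tvec']).ravel(),R[2])
    for q in 'bottle_blue_center bottle_red_center bottle_yellow_center mark_blue mark_red mark_yellow cast_tan_center cast_tan_nose holder_plate holder_point tray cast_pale_center'.split():
        try: print(q,[(np.round(d['at'],1).tolist(),round(d['conf'],2)) for d in nets.place_of(cam,q)[:3]])
        except Exception as e: print(q,e)
s=manip.read_state();print(s['t'],s['position'],s['orientation'],s['contact_force'],s['grip_width'],manip.pinch_z)
E
python3 a.py
```

```text
top [ 411.7003528    12.06720585 1125.17680747] [ 0.17851442  0.00189275 -0.98393547]
bottle_blue_center [([513.3, -45.5, 62.9], 0.82)]
bottle_red_center [([566.2, 21.1, 67.5], 0.86)]
bottle_yellow_center [([577.3, -98.4, 68.2], 0.58)]
mark_blue [([565.5, 19.0, 2.9], 0.71)]
mark_red [([577.3, -101.3, 8.8], 0.72)]
mark_yellow [([504.6, -49.9, 4.6], 0.56)]
cast_tan_center [([570.3, -41.2, 29.2], 0.72)]
cast_tan_nose it knows: bottle_blue_center, bottle_red_center, bottle_yellow_center, cast_pale_center, cast_tan_center, holder_plate, mark_blue, mark_red, mark_yellow, tray
holder_plate [([503.5, 305.6, 14.8], 0.65)]
holder_point it knows: bottle_blue_center, bottle_red_center, bottle_yellow_center, cast_pale_center, cast_tan_center, holder_plate, mark_blue, mark_red, mark_yellow, tray
tray [([496.5, -317.1, -4.2], 0.64)]
cast_pale_center [([752.1, -193.2, 24.0], 0.75)]
side [179.87958532 548.42100707 864.30909818] [ 0.42644024 -0.51933792 -0.74056522]
bottle_blue_center [([511.5, -45.2, 66.0], 0.55)]
bottle_red_center [([564.8, 13.3, 68.7], 0.69)]
bottle_yellow_center [([577.3, -99.0, 71.8], 0.83)]
mark_blue [([564.0, 17.6, 2.5], 0.58)]
mark_red [([492.9, -321.1, 0.7], 0.42)]
mark_yellow [([511.4, -46.2, 2.0], 0.55)]
cast_tan_center [([574.3, -42.2, 28.6], 0.73)]
cast_tan_nose it knows: bottle_blue_center, bottle_red_center, bottle_yellow_center, cast_pale_center, cast_tan_center, holder_plate, mark_blue, mark_red, mark_yellow, tray
holder_plate [([504.3, 297.9, 17.5], 0.59)]
holder_point it knows: bottle_blue_center, bottle_red_center, bottle_yellow_center, cast_pale_center, cast_tan_center, holder_plate, mark_blue, mark_red, mark_yellow, tray
tray []
cast_pale_center [([756.3, -194.6, 24.1], 0.64)]
1.1 [ 155.70855056 -605.30211021  183.77898699] [ 7.63358838e-07  9.92085092e-01  1.25567393e-01 -8.79630973e-06] [-0.30952013  0.4640845  -0.35398378] 91.78835576980785 18.700000000000003
```

View pics/top0.png

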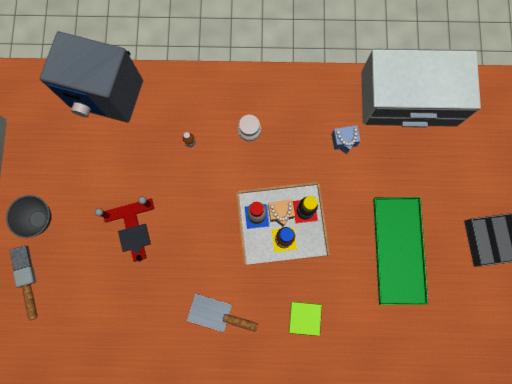

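View pics/side0.png

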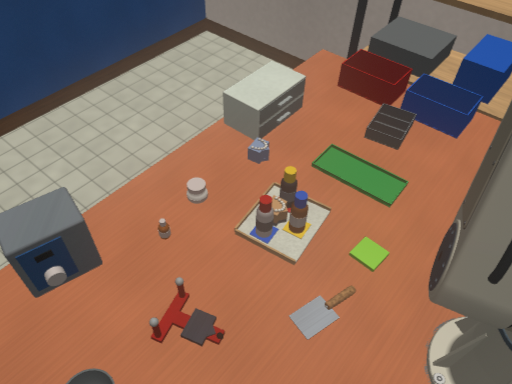

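The top view shows the stand at px (240–325, 185–262), with the red cap at (257,209) on the blue mark, yellow at (310,206) on red, and blue at (286,236) on yellow. The tan cast is at (282,211), the plate at (135,237) with posts at (100,212) and (142,201), the tray at (400,250) and the pale cast at (347,137). The side view agrees. I'll enlarge the key areas next.

```bash
cat > b.py <<'E'
from h import *
t=cv2.imread('pics/top0.png');s=cv2.imread('pics/side0.png')
f=lambda im,x,y,w,h,k:cv2.resize(im[y:y+h,x:x+w],None,fx=k,fy=k,interpolation=cv2.INTER_CUBIC)
A=f(t,235,180,100,75,4);B=f(t,90,190,100,75,4);C=f(s,230,160,100,75,4);D=f(s,145,275,100,75,4)
cv2.imwrite('pics/c1.png',np.vstack([np.hstack([A,B]),np.hstack([C,D])]))
hsv={c:cv2.cvtColor(i,cv2.COLOR_BGR2HSV) for c,i in(('top',t),('side',s))}
def comp(c,lo,hi,n,box):
    m=cv2.inRange(hsv[c],lo,hi);z=np.zeros_like(m);x0,y0,x1,y1=box;z[y0:y1,x0:x1]=m[y0:y1,x0:x1]
    k,l,st,ce=cv2.connectedComponentsWithStats(z)
    for i in np.argsort(-st[1:,4])[:n]+1: print(c,n and '',lo,st[i].tolist(),ce[i].round(1))
for c,box in(('top',(235,180,335,270)),('side',(235,155,335,260))):
    for nm,lo,hi in(('blue',(105,120,60),(130,255,255)),('red',(0,180,80),(4,255,255)),('red2',(174,170,80),(180,255,255)),('yel',(24,150,120),(34,255,255))):
        print(nm);comp(c,lo,hi,3,box)
m=cv2.inRange(hsv['top'],(55,120,40),(75,255,255));k,l,st,ce=cv2.connectedComponentsWithStats(m);i=1+np.argmax(st[1:,4])
pts=np.argwhere(l==i)[:,::-1].astype(np.float32);box=cv2.boxPoints(cv2.minAreaRect(pts));print('tray',box,[ray('top',b,14).round(0).tolist() for b in box])
for q in('holder_plate','cast_tan_center'):
  for cam in('top','side'):
    vision.read_camera(cam)
    for d in nets.regions_of(cam,q)[:1]:
        cv2.imwrite(f'{q}_{cam}.png',d['mask'].astype(np.uint8)*255)
        mm=d['mask'].astype(np.uint8);cn=max(cv2.findContours(mm,0,2)[0],key=cv2.contourArea);print(q,cam,d['conf'],mm.sum(),cv2.approxPolyDP(cn,2,True).reshape(-1,2).tolist())
E
python3 b.py
```

```text
blue
top  (105, 120, 60) [245, 204, 24, 25, 212] [256.3 219.5]
top  (105, 120, 60) [279, 227, 15, 15, 160] [286.2 234.4]
red
top  (0, 180, 80) [293, 201, 24, 22, 151] [301.8 214. ]
top  (0, 180, 80) [250, 202, 13, 14, 144] [256.1 208.3]
red2
top  (174, 170, 80) [299, 202, 1, 1, 1] [299. 202.]
top  (174, 170, 80) [315, 211, 1, 1, 1] [315. 211.]
yel
top  (24, 150, 120) [272, 229, 25, 23, 182] [281.6 242.9]
top  (24, 150, 120) [303, 196, 14, 14, 151] [310.  202.4]
top  (24, 150, 120) [291, 227, 3, 4, 9] [292.2 228.1]
blue
side  (105, 120, 60) [250, 227, 28, 16, 98] [264.3 234.6]
side  (105, 120, 60) [296, 191, 11, 9, 81] [301.1 195.1]
red
side  (0, 180, 80) [260, 195, 11, 9, 72] [265.2 198.9]
red2
yel
tray [[373.34122 198.03532]
 [421.45316 195.4579 ]
 [427.21085 302.93518]
 [379.0989  305.51257]] [[611.0, -260.0, 14.0], [619.0, -375.0, 14.0], [369.0, -377.0, 14.0], [361.0, -267.0, 14.0]]
holder_plate top 0.62 1564 [[97, 209], [95, 213], [105, 221], [120, 217], [125, 220], [126, 228], [119, 232], [123, 250], [130, 249], [136, 260], [145, 258], [145, 247], [150, 244], [146, 226], [139, 225], [135, 215], [151, 209], [152, 201], [140, 198], [137, 203], [108, 210]]
holder_plate side 0.57 2097 [[179, 277], [178, 292], [160, 320], [150, 320], [154, 331], [152, 338], [161, 342], [171, 327], [176, 325], [183, 329], [182, 337], [200, 345], [206, 340], [219, 343], [224, 331], [213, 325], [214, 316], [196, 308], [191, 315], [181, 311], [189, 294], [184, 290], [183, 280]]
cast_tan_center top 0.77 488 [[291, 200], [271, 203], [271, 220], [283, 225], [293, 217]]
cast_tan_center side 0.91 370 [[273, 196], [273, 224], [276, 225], [286, 220], [287, 201]]
```

View pics/c1.png

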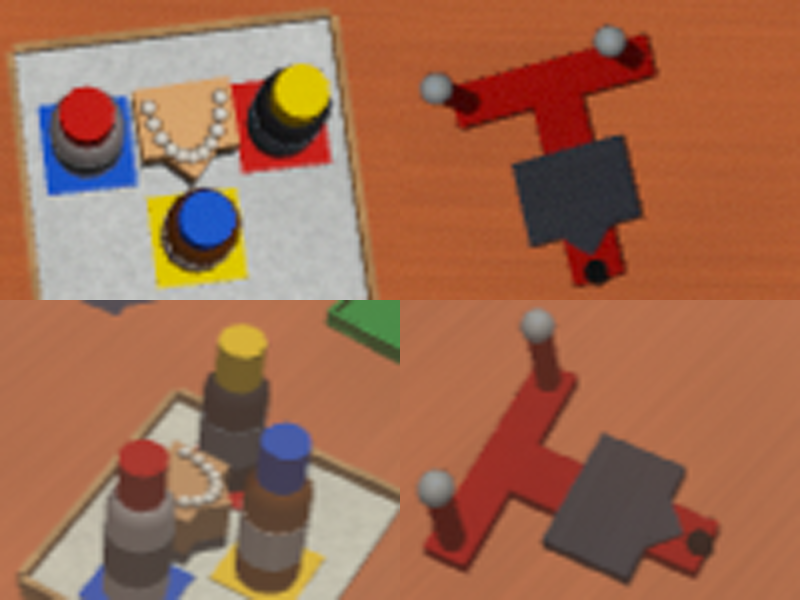

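The enlargements show the mark squares, cap discs, cast outline and plate polygon clearly, with all corners readable. I'll triangulate them.

```bash
cat > c.py <<'E'
from h import *
T=lambda x,y:((x+.5)/4-.5+235,(y+.5)/4-.5+180)
H=lambda x,y:((x-400+.5)/4-.5+90,(y+.5)/4-.5+190)
S=lambda x,y:((x+.5)/4-.5+230,(y-300+.5)/4-.5+160)
G=lambda x,y:((x-400+.5)/4-.5+145,(y-300+.5)/4-.5+275)
def proj(cam):
    c=vision.calibration(cam);return np.float64(c['mtx'])@np.hstack([cv2.Rodrigues(np.float64(c['rvec']))[0],np.float64(c['tvec']).reshape(3,1)])
def tri(a,b):
    X=cv2.triangulatePoints(proj('top'),proj('side'),np.float64(a).reshape(2,1),np.float64(b).reshape(2,1)).ravel();return (X[:3]/X[3]).round(1)
for n,a,b in(('yel+x+y',T(148,197),S(210,575)),('yel-x+y',T(158,287),S(275,597)),('yel-x-y',T(247,278),S(325,553)),
 ('redcap',T(87,115),S(143,457)),('yelcap',T(302,91),S(242,341)),('bluecap',T(209,217),S(287,441)),
 ('plate back+y',H(515,163),G(545,545)),('plate back -y',H(625,137),G(600,435)),('plate tip',H(597,252),G(682,535)),('plate front -y',H(642,215),G(685,468)),('plate front+y',H(530,247),G(630,583))): print(n,tri(a,b))
for n,ps,z in(('blue',[T(40,107),T(135,97),T(137,185),T(48,193)],None),('yel',[T(148,197),T(238,188),T(247,278),T(158,287)],None),('red',[T(232,86),T(322,76),T(331,162),T(242,172)],None)):
    q=np.array([ray('top',p,7) for p in ps]);print(n,q.round(0)[:,:2].tolist(),q.mean(0).round(1))
q=np.array([ray('top',p,16) for p in(H(515,163),H(625,137),H(642,215),H(530,247),H(597,252))]);print('plate',q.round(1)[:,:2].tolist())
q=np.array([ray('top',p,49) for p in(T(135,92),T(230,79),T(240,137),T(141,152),T(193,170))]);print('cast',q.round(1)[:,:2].tolist())
E
python3 c.py
```

```text
yel+x+y [534.5 -18.7   7.9]
yel-x+y [483.8 -23.2  22.8]
yel-x-y [487.3 -76.9  13.7]
redcap [565.1  17.9 128.4]
yelcap [579.7 -96.9 127.8]
bluecap [511.2 -47.8 126.9]
plate back+y [524.3 343.8   7.1]
plate back -y [543.  280.5   9. ]
plate tip [473.5 292.7   5.9]
plate front -y [495.4 266.2  12.2]
plate front+y [474.9 330.5  11.3]
blue [[587.0, 46.0], [594.0, -10.0], [541.0, -12.0], [536.0, 40.0]] [564.6  16.    7. ]
yel [[534.0, -19.0], [540.0, -72.0], [487.0, -78.0], [481.0, -25.0]] [510.9 -48.5   7. ]
red [[602.0, -68.0], [609.0, -122.0], [557.0, -127.0], [550.0, -75.0]] [579.4 -98.2   7. ]
plate [[523.9, 341.4], [540.3, 277.7], [494.7, 265.1], [475.0, 329.3], [472.7, 290.1]]
cast [[590.2, -9.5], [598.7, -64.2], [565.1, -70.1], [555.5, -13.4], [545.6, -43.2]]
```

Estimates so far:

| Item | Position (mm) | Angle |
|---|---|---|
| Blue mark | (564.6, 16.5) | – |
| Yellow mark | (511, −48) | – |
| Red mark | (579.5, −98) | – |
| Tan cast | (572, −41) | ≈6.5° |
| Plate | (504.5, 302) | ≈14.5° |
| Tray | (491, −321) | – |

The bottles' feet are at about z = 7.5. I'll start with the yellow-capped bottle.

Request:
send_rows --commands '[{"offset": [0, 0, 0], "turn": 10}, {"offset": [0, 0, 0], "turn": 4.4}, {"offset": [3.5, -4.2, 0], "turn": 0}, {"offset": [3.5, -4.2, 0], "turn": 0}, {"offset": [3.5, -4.2, 0], "turn": 0}, {"offset": [3.5, -4.2, 0], "turn": 0}, {"offset": [3.5, -4.2, 0], "turn": 0}, {"offset": [3.5, -4.2, 0], "turn": 0}]' --fingers 70 --squeeze 15

```text
t: 2.5
position: [366.6, -351.9, 184.0]
orientation: [0.0, 1.0, 0.0, 0.0]
contact_force: [0.3, -0.4, 0.4]
grip_width: 66.8
grip_force: 0.0
```

Request:
send_rows --commands '[{"offset": [3.55, -4.24, 0], "turn": 0}, {"offset": [3.55, -4.24, 0], "turn": 0}, {"offset": [3.55, -4.24, 0], "turn": 0}, {"offset": [3.55, -4.24, 0], "turn": 0}, {"offset": [3.55, -4.24, 0], "turn": 0}, {"offset": [3.55, -4.24, 0], "turn": 0}, {"offset": [0, 0, 2], "turn": 0}, {"offset": [0, 0, 2], "turn": 0}]'

```text
t: 3.5
position: [579.1, -97.8, 143.3]
orientation: [0.0, 1.0, 0.001, 0.0]
contact_force: [-0.6, 0.4, 0.2]
grip_width: 66.6
grip_force: 0.0
```

Request:
send_rows --commands '[{"offset": [0, 0, 1.2], "turn": 0}, {"offset": [0, 0, 1.2], "turn": 0}, {"offset": [0, 0, 1.2], "turn": 0}, {"offset": [0, 0, 1], "turn": 0}, {"offset": [0, 0, 0], "turn": 0}, {"offset": [0, 0, 0], "turn": 0}, {"offset": [0, 0, 0], "turn": 0}, {"offset": [0, 0, 0], "turn": 0}]'

```text
t: 4.5
position: [578.7, -98.7, 98.2]
orientation: [0.0, 1.0, 0.0, 0.0]
contact_force: [-1.5, 0.1, -0.5]
grip_width: 67.1
grip_force: 0.0
```

```bash
python3 - <<'E'
from h import *
s=vision.read_camera('side');t=vision.read_camera('top')
f=lambda im,x,y,w,h,k:cv2.resize(im[y:y+h,x:x+w],None,fx=k,fy=k,interpolation=cv2.INTER_CUBIC)
cv2.imwrite('pics/d1.png',np.hstack([f(s,230,130,100,130,4),f(t,240,130,100,130,4)]))
E
```

```text
(no output)
```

View pics/d1.png

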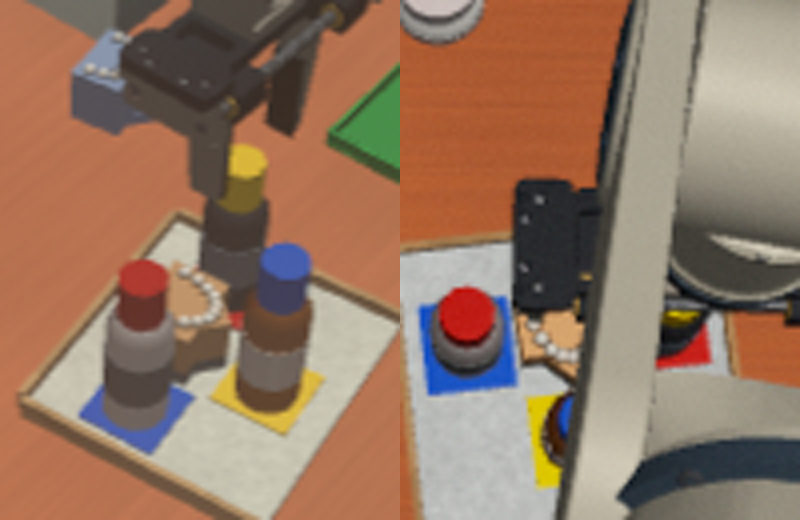

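```bash
python3 - <<'E'
from h import *
s=manip.read_state();print(s['t'],s['position'],(P('side',[[578.7,-98.7,98.2],[578.7,-98.7,143.3]])-[230,130])*4)
im=vision.read_camera('side');cv2.imwrite('pics/d2.png',cv2.resize(im[130:230,230:330],None,fx=4,fy=4))
E
```

```text
4.6 [578.60618668 -98.67780127  98.0070254 ] [[240.69566916 192.62835304]
 [247.02989337 140.80158181]]
```

View pics/d2.png

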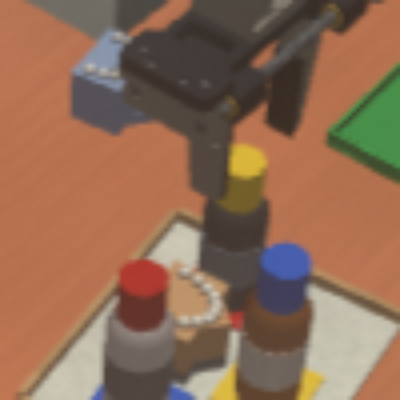

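The side view shows the yellow cap between the fingers, which sit a little high on it while open. I'll close and check the width.

Request:
send_rows --commands '[{"offset": [0, 0, 0], "turn": 0}, {"offset": [0, 0, 0], "turn": 0}, {"offset": [0, 0, 0], "turn": 0}, {"offset": [0, 0, 0], "turn": 0}, {"offset": [0, 0, 0], "turn": 0}, {"offset": [0, 0, 0], "turn": 0}, {"offset": [0, 0, 0], "turn": 0}, {"offset": [0, 0, 0], "turn": 0}]' --fingers 255 --squeeze 15

```text
t: 5.65
position: [578.5, -98.7, 97.8]
orientation: [-0.0, 1.0, 0.0, 0.0]
contact_force: [-0.1, 0.3, -0.1]
grip_width: 0.7
grip_force: 0.0
```

```bash
python3 - <<'E'
from h import *
im=vision.read_camera('side');cv2.imwrite('pics/d3.png',cv2.resize(im[130:230,230:330],None,fx=4,fy=4))
E
```

```text
(no output)
```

View pics/d3.png

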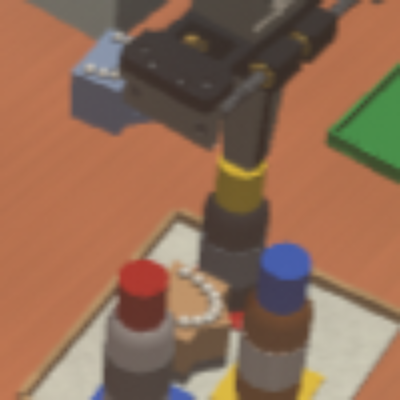

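The fingers shut on nothing (0.7 mm) and appear to sit just above the cap top, at px (247,165). I'll work out the true tool height by projecting the gripper body.

```bash
python3 - <<'E'
from h import *
f=lambda p:((P('side',p)-[230,130])*4).round(0).tolist()
for zt in(98,113,128):
    print(zt,'tip',f([[578.5,-98.7,zt]]),'body left end',f([[578.5+d,-98.7+94.5,zt+88] for d in(-37.5,37.5)]),'right',f([[578.5+d,-98.7-94.5,zt+88] for d in(-37.5,37.5)]),'opentips',f([[578.5,-98.7+d,zt] for d in(-55,-33,33,55)]))
print('captop',f([[579.5,-97,127.5]]))
im=vision.read_camera('side');t=vision.read_camera('top')
a=cv2.resize(im[60:210,210:380],None,fx=4,fy=4,interpolation=cv2.INTER_CUBIC);cv2.imwrite('pics/d4.png',a[:600])
E
```

```text
98 tip [[241.0, 193.0]] body left end [[207.0, 206.0], [103.0, 144.0]] right [[395.0, 37.0], [295.0, -14.0]] opentips [[292.0, 147.0], [272.0, 165.0], [209.0, 222.0], [187.0, 241.0]]
113 tip [[243.0, 176.0]] body left end [[209.0, 187.0], [103.0, 124.0]] right [[399.0, 18.0], [297.0, -33.0]] opentips [[294.0, 130.0], [274.0, 148.0], [211.0, 205.0], [189.0, 225.0]]
128 tip [[245.0, 159.0]] body left end [[211.0, 167.0], [104.0, 105.0]] right [[403.0, -1.0], [300.0, -53.0]] opentips [[297.0, 113.0], [276.0, 131.0], [213.0, 188.0], [190.0, 207.0]]
captop [[242.0, 160.0]]
```

View pics/d4.png

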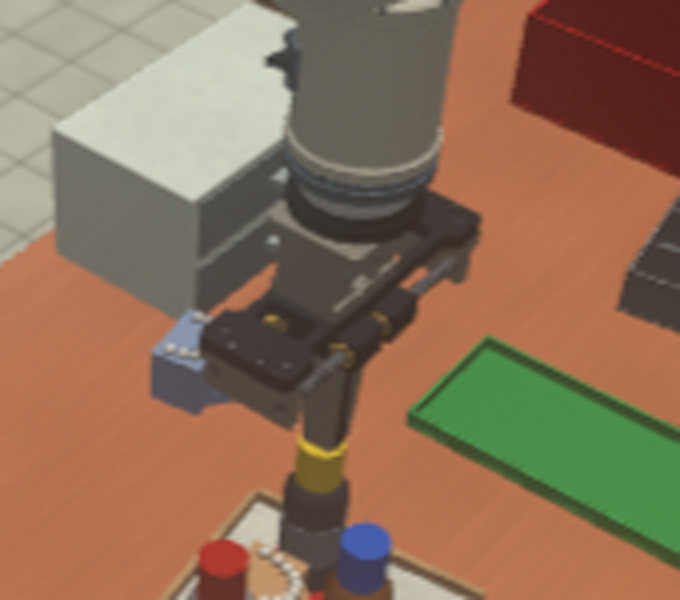

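The projections fit if the tips are really at z≈127, so the reported z reads about 29 mm low; laterally it fits. I'll open, go 28 mm lower and grip.

Request:
send_rows --commands '[{"offset": [0, 0, 0], "turn": 0}, {"offset": [0, 0, 0], "turn": 0}, {"offset": [0, 0, 0], "turn": 0}, {"offset": [0, 0, 0], "turn": 0}, {"offset": [0, 0, 0], "turn": 0}, {"offset": [0, 0, 0.3], "turn": 0}, {"offset": [0, 0, 0.3], "turn": 0}, {"offset": [0, 0, 0.3], "turn": 0}]' --fingers 70

```text
t: 6.8
position: [578.3, -98.7, 88.5]
orientation: [-0.0, 1.0, 0.0, -0.0]
contact_force: [-0.2, -0.1, -0.7]
grip_width: 66.7
grip_force: 0.0
```

Request:
send_rows --commands '[{"offset": [0, 0, 0.5], "turn": 0}, {"offset": [0, 0, 0.5], "turn": 0}, {"offset": [0, 0, 0.5], "turn": 0}, {"offset": [0, 0, 0.4], "turn": 0}, {"offset": [0, 0, 0], "turn": 0}, {"offset": [0, 0, 0], "turn": 0}, {"offset": [0, 0, 0], "turn": 0}, {"offset": [0, 0, 0], "turn": 0}]'

```text
t: 7.8
position: [578.6, -98.7, 70.0]
orientation: [0.0, 1.0, 0.0, 0.0]
contact_force: [-0.0, 0.3, -0.0]
grip_width: 67.3
grip_force: 0.0
```

Request:
send_rows --commands '[{"offset": [0, 0, 0], "turn": 0}, {"offset": [0, 0, 0], "turn": 0}, {"offset": [0, 0, 0], "turn": 0}, {"offset": [0, 0, 0], "turn": 0}, {"offset": [0, 0, 0], "turn": 0}, {"offset": [0, 0, 0], "turn": 0}, {"offset": [0, 0, 0], "turn": 0}, {"offset": [0, 0, 0], "turn": 0}]' --fingers 255

```text
t: 8.8
position: [578.4, -98.7, 69.7]
orientation: [-0.0, 1.0, 0.0, -0.0]
contact_force: [-0.4, -0.5, -1.2]
grip_width: 29.9
grip_force: 15.0
```

```bash
python3 - <<'E'
from h import *
im=vision.read_camera('side');cv2.imwrite('pics/d5.png',cv2.resize(im[130:230,230:330],None,fx=4,fy=4))
E
```

```text
(no output)
```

View pics/d5.png

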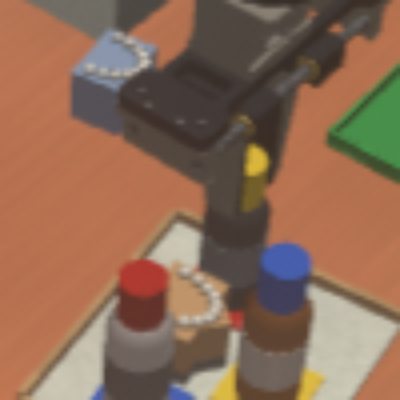

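The cap is gripped at 29.9 mm with the tips at its lower edge. Next I lift it and carry it to the tray's far slot (562, −319).

Request:
send_rows --commands '[{"offset": [0, 0, -1.5], "turn": 0}, {"offset": [0, 0, -2.5], "turn": 0}, {"offset": [0, 0, -2.5], "turn": 0}, {"offset": [-0.4, 4.4, -1], "turn": 0}, {"offset": [-0.4, 4.4, 0], "turn": 0}, {"offset": [-0.4, 4.4, 0], "turn": 0}, {"offset": [-0.4, 4.4, 0], "turn": 0}, {"offset": [0, 4.4, 0], "turn": 0}]' --squeeze 20

```text
t: 9.85
position: [562.4, -320.3, 146.0]
orientation: [0.0, 1.0, 0.0, 0.0]
contact_force: [-0.5, -0.0, -0.7]
grip_width: 29.5
grip_force: 20.0
```

Request:
send_rows --commands '[{"offset": [0, 0, 2], "turn": 0}, {"offset": [0, 0, 2], "turn": 0}, {"offset": [0, 0, 1.5], "turn": 0}, {"offset": [0, 0, 1], "turn": 0}, {"offset": [0, 0, 0.5], "turn": 0}, {"offset": [0, 0, 0], "turn": 0}, {"offset": [0, 0, 0], "turn": 0}, {"offset": [0, 0, 0], "turn": 0}]'

```text
t: 10.85
position: [562.9, -318.9, 75.3]
orientation: [0.0, 1.0, 0.0, 0.0]
contact_force: [-0.4, 1.0, -1.4]
grip_width: 29.4
grip_force: 20.0
```

Request:
send_rows --commands '[{"offset": [0, 0, 0.4], "turn": 0}, {"offset": [0, 0, 0.3], "turn": 0}, {"offset": [0, 0, 0], "turn": 0}, {"offset": [0, 0, 0.1], "turn": 0}, {"offset": [0, 0, 0], "turn": 0}, {"offset": [0, 0, 0.1], "turn": 0}, {"offset": [0, 0, 0], "turn": 0}, {"offset": [0, 0, 0], "turn": 0}]'

```text
t: 11.85
position: [562.6, -318.7, 65.8]
orientation: [0.0, 1.0, 0.0, 0.0]
contact_force: [0.1, 0.4, -0.3]
grip_width: 29.6
grip_force: 20.0
```

```bash
python3 - <<'E'
from h import *
im=vision.read_camera('side');cv2.imwrite('pics/d6.png',cv2.resize(im[80:210,290:420],None,fx=4,fy=4))
s=manip.read_state();print(s['contact_force'],s['position'])
E
```

```text
[-1.01062477 -0.27326556 -1.00294357] [ 562.60978992 -318.69765385   65.83278036]
```

View pics/d6.png

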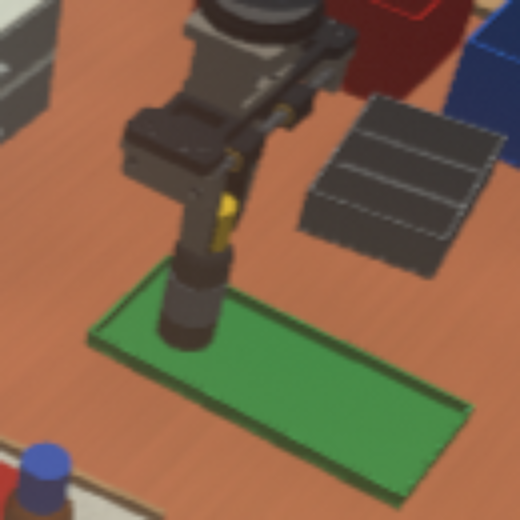

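The bottle is over the tray at about px (190,330) and nearly down, with no contact force yet. I'll ease lower until I feel contact.

Request:
send_rows --commands '[{"offset": [0, 0, 0.1], "turn": 0}, {"offset": [0, 0, 0], "turn": 0}, {"offset": [0, 0, 0.1], "turn": 0}, {"offset": [0, 0, 0], "turn": 0}, {"offset": [0, 0, 0], "turn": 0}, {"offset": [0, 0, 0], "turn": 0}, {"offset": [0, 0, 0], "turn": 0}, {"offset": [0, 0, 0], "turn": 0}]'

```text
t: 12.9
position: [563.1, -318.8, 64.7]
orientation: [0.0, 1.0, 0.0, 0.0]
contact_force: [-0.7, 1.4, 4.8]
grip_width: 29.6
grip_force: 20.0
```

```bash
python3 - <<'E'
from h import *
im=vision.read_camera('side')
s=manip.read_state();print(s['contact_force'],s['position'])
for z in(3,13): print(((P('side',[[562.6,-318.7,z],[562.6+21*-.64,-318.7+21*.77,z]])-[290,80])*4).round())
E
```

```text
[-0.67941733  0.94635086  5.2353315 ] [ 563.07626842 -318.82565813   64.69138792]
[[186. 332.]
 [190. 352.]]
[[189. 322.]
 [192. 342.]]
```

Contact at a reported z of about 65. Release and rise.

Request:
send_rows --commands '[{"offset": [0, 0, 0], "turn": 0}, {"offset": [0, 0, 0], "turn": 0}, {"offset": [0, 0, 0], "turn": 0}, {"offset": [0, 0, 0], "turn": 0}, {"offset": [0, 0, -2], "turn": 0}, {"offset": [0, 0, -3], "turn": 0}, {"offset": [0, 0, -3], "turn": 0}, {"offset": [0, 0, 0], "turn": 0}]' --fingers 70

```text
t: 13.95
position: [564.5, -319.8, 147.6]
orientation: [0.001, 1.0, 0.0, 0.003]
contact_force: [0.0, 0.2, 0.9]
grip_width: 66.9
grip_force: 0.0
```

Request:
send_rows --commands '[{"offset": [-0.87, -4.52, 0], "turn": 0}, {"offset": [-0.87, -4.52, 0], "turn": 0}, {"offset": [-0.87, -4.52, 0], "turn": 0}, {"offset": [-0.87, -4.52, 0], "turn": 0}, {"offset": [-0.87, -4.52, 0], "turn": 0}, {"offset": [-0.87, -4.52, 0], "turn": 0}, {"offset": [0, 0, 0], "turn": 0}, {"offset": [0, 0, 0], "turn": 0}]'

```text
t: 14.95
position: [510.3, -47.8, 143.7]
orientation: [0.0, 1.0, 0.001, 0.0]
contact_force: [0.0, -1.0, 0.2]
grip_width: 66.8
grip_force: 0.0
```

```bash
python3 - <<'E'
from h import *
s=manip.read_state();print(s['position'])
vision.read_camera('side')
for q in('bottle_yellow_center','bottle_blue_center','bottle_red_center','cast_tan_center'): print(q,[(np.round(d['at'],1).tolist(),round(d['conf'],2)) for d in nets.place_of('side',q)[:2]])
E
```

```text
[510.34102346 -47.77484706 143.65820458]
bottle_yellow_center [([564.3, -319.9, 65.5], 0.67), ([756.7, -193.2, 22.6], 0.63)]
bottle_blue_center []
bottle_red_center [([567.6, 19.2, 69.7], 0.85), ([577.3, -44.0, 29.8], 0.3)]
cast_tan_center [([574.2, -42.6, 28.5], 0.56), ([757.7, -192.7, 22.0], 0.17)]
```

Yellow stands in the tray. Now down on the blue cap to 70.

Request:
send_rows --commands '[{"offset": [0.05, 0, 1.5], "turn": 0}, {"offset": [0, 0, 1.5], "turn": 0}, {"offset": [0, 0, 1.2], "turn": 0}, {"offset": [0, 0, 1], "turn": 0}, {"offset": [0, 0, 1], "turn": 0}, {"offset": [0, 0, 1.2], "turn": 0}, {"offset": [0, 0, 0], "turn": 0}, {"offset": [0, 0, 0], "turn": 0}]'

```text
t: 16.2
position: [511.0, -47.5, 69.9]
orientation: [0.0, 1.0, 0.0, 0.0]
contact_force: [0.6, -0.3, 0.4]
grip_width: 66.4
grip_force: 0.0
```

Request:
send_rows --commands '[{"offset": [0, 0, 0], "turn": 0}, {"offset": [0, 0, 0], "turn": 0}, {"offset": [0, 0, 0], "turn": 0}, {"offset": [0, 0, 0], "turn": 0}, {"offset": [0, 0, 0], "turn": 0}, {"offset": [0, 0, 0], "turn": 0}, {"offset": [0, 0, 0], "turn": 0}, {"offset": [0, 0, 0], "turn": 0}]' --fingers 255

```text
t: 17.2
position: [510.8, -47.5, 69.8]
orientation: [-0.0, 1.0, 0.0, 0.0]
contact_force: [0.3, 0.2, 1.3]
grip_width: 29.3
grip_force: 20.0
```

Request:
send_rows --commands '[{"offset": [0, 0, -1.5], "turn": 0}, {"offset": [0, 0, -2.5], "turn": 0}, {"offset": [0, 0, -3], "turn": 0}, {"offset": [-1.8, 5.4, -1], "turn": 0}, {"offset": [-1.8, 5.4, 0], "turn": 0}, {"offset": [-1.8, 5.4, 0], "turn": 0}, {"offset": [-1.8, 5.4, 0], "turn": 0}, {"offset": [-1.8, 5.4, 0], "turn": 0}]'

```text
t: 18.2
position: [420.1, -319.3, 150.8]
orientation: [0.0, 1.0, 0.0, 0.0]
contact_force: [1.1, -0.4, -1.1]
grip_width: 29.4
grip_force: 20.0
```

Request:
send_rows --commands '[{"offset": [0, 0.3, 2], "turn": 0}, {"offset": [0, 0, 2], "turn": 0}, {"offset": [0, 0, 2], "turn": 0}, {"offset": [0, 0, 1.5], "turn": 0}, {"offset": [0, 0, 0.5], "turn": 0}, {"offset": [0, 0, 0.2], "turn": 0}, {"offset": [0, 0, 0.2], "turn": 0}, {"offset": [0, 0, 0], "turn": 0}]'

```text
t: 19.2
position: [421.1, -320.7, 66.1]
orientation: [0.0, 1.0, 0.0, 0.0]
contact_force: [0.8, 0.3, -1.1]
grip_width: 29.6
grip_force: 20.0
```

Request:
send_rows --commands '[{"offset": [0, 0, 0.1], "turn": 0}, {"offset": [0, 0, 0], "turn": 0}, {"offset": [0, 0, 0], "turn": 0}, {"offset": [0, 0, 0], "turn": 0}, {"offset": [0, 0, 0], "turn": 0}, {"offset": [0, 0, 0], "turn": 0}, {"offset": [0, 0, 0], "turn": 0}, {"offset": [0, 0, 0], "turn": 0}]'

```text
t: 20.2
position: [421.0, -320.6, 64.9]
orientation: [0.0, 1.0, 0.0, 0.0]
contact_force: [-0.3, 0.7, 0.8]
grip_width: 29.5
grip_force: 20.0
```

Request:
send_rows --commands '[{"offset": [0, 0, 0], "turn": 0}, {"offset": [0, 0, 0], "turn": 0}, {"offset": [0, 0, 0], "turn": 0}, {"offset": [0, 0, 0], "turn": 0}, {"offset": [0, 0, -2], "turn": 0}, {"offset": [0, 0, -3], "turn": 0}, {"offset": [0, 0, -3], "turn": 0}, {"offset": [0, 0, 0], "turn": 0}]' --fingers 70

```text
t: 21.2
position: [422.2, -321.6, 146.8]
orientation: [0.001, 1.0, 0.0, 0.002]
contact_force: [-0.2, 0.1, -0.6]
grip_width: 66.8
grip_force: 0.0
```

Request:
send_rows --commands '[{"offset": [2.06, -4.84, 0], "turn": 0}, {"offset": [2.06, -4.84, 0], "turn": 0}, {"offset": [2.06, -4.84, 0], "turn": 0}, {"offset": [2.06, -4.84, 0], "turn": 0}, {"offset": [2.06, -4.84, 0], "turn": 0}, {"offset": [2.06, -4.84, 0], "turn": 0}, {"offset": [2.06, -4.84, 0], "turn": 0}, {"offset": [0, 0, 0], "turn": 0}]'

```text
t: 22.2
position: [565.3, 21.2, 143.4]
orientation: [-0.0, 1.0, 0.002, -0.0]
contact_force: [-1.3, -0.6, -1.2]
grip_width: 66.6
grip_force: 0.0
```

Request:
send_rows --commands '[{"offset": [0, 0, 1.5], "turn": 0}, {"offset": [0, 0, 1.5], "turn": 0}, {"offset": [0, 0, 1.2], "turn": 0}, {"offset": [0, 0, 1], "turn": 0}, {"offset": [0, 0, 1], "turn": 0}, {"offset": [0, 0, 1.2], "turn": 0}, {"offset": [0, 0, 0.1], "turn": 0}, {"offset": [0, 0, 0], "turn": 0}]'

```text
t: 23.2
position: [565.0, 18.4, 69.8]
orientation: [-0.0, 1.0, 0.0, 0.0]
contact_force: [0.0, 0.7, 0.3]
grip_width: 66.6
grip_force: 0.0
```

Request:
send_rows --commands '[{"offset": [0, 0, 0], "turn": 0}, {"offset": [0, 0, 0], "turn": 0}, {"offset": [0, 0, 0], "turn": 0}, {"offset": [0, 0, 0], "turn": 0}, {"offset": [0, 0, 0], "turn": 0}, {"offset": [0, 0, 0], "turn": 0}, {"offset": [0, 0, 0], "turn": 0}, {"offset": [0, 0, 0], "turn": 0}]' --fingers 255

```text
t: 24.2
position: [565.0, 18.2, 69.9]
orientation: [0.0, 1.0, 0.0, 0.0]
contact_force: [0.6, -0.5, 1.9]
grip_width: 29.5
grip_force: 20.0
```

Request:
send_rows --commands '[{"offset": [0, 0, -1.5], "turn": 0}, {"offset": [0, 0, -3], "turn": 0}, {"offset": [0, 0, -3.5], "turn": 0}, {"offset": [-1, 5.4, 0], "turn": 0}, {"offset": [-1, 5.4, 0], "turn": 0}, {"offset": [-1, 5.4, 0], "turn": 0}, {"offset": [-1, 5.4, 0], "turn": 0}, {"offset": [-1, 5.4, 0], "turn": 0}]'

```text
t: 25.2
position: [514.7, -253.4, 150.8]
orientation: [0.0, 1.0, 0.0, 0.0]
contact_force: [0.8, -0.2, -1.2]
grip_width: 29.4
grip_force: 20.0
```

Request:
send_rows --commands '[{"offset": [-1.2, 3.4, 0], "turn": 0}, {"offset": [-1.2, 3.4, 1], "turn": 0}, {"offset": [0, 0, 2], "turn": 0}, {"offset": [0, 0, 2], "turn": 0}, {"offset": [0, 0, 2], "turn": 0}, {"offset": [0, 0, 1], "turn": 0}, {"offset": [0, 0, 0.2], "turn": 0}, {"offset": [0, 0, 0.2], "turn": 0}]'

```text
t: 26.2
position: [491.6, -320.0, 66.5]
orientation: [0.0, 1.0, 0.0, 0.0]
contact_force: [-0.4, 0.3, -1.2]
grip_width: 29.5
grip_force: 20.0
```

Request:
send_rows --commands '[{"offset": [0, 0, 0.1], "turn": 0}, {"offset": [0, 0, 0], "turn": 0}, {"offset": [0, 0, 0], "turn": 0}, {"offset": [0, 0, 0], "turn": 0}, {"offset": [0, 0, 0], "turn": 0}, {"offset": [0, 0, 0], "turn": 0}, {"offset": [0, 0, 0], "turn": 0}, {"offset": [0, 0, 0], "turn": 0}]'

```text
t: 27.2
position: [491.1, -319.8, 64.9]
orientation: [0.0, 1.0, 0.0, 0.0]
contact_force: [-0.4, -1.0, 0.2]
grip_width: 29.4
grip_force: 20.0
```

Request:
send_rows --commands '[{"offset": [0, 0, 0], "turn": 0}, {"offset": [0, 0, 0], "turn": 0}, {"offset": [0, 0, 0], "turn": 0}, {"offset": [0, 0, 0], "turn": 0}, {"offset": [0, 0, -2], "turn": 0}, {"offset": [0, 0, -3], "turn": 0}, {"offset": [0, 0, -3], "turn": 0}, {"offset": [0, 0, 0], "turn": 0}]' --fingers 70

```text
t: 28.2
position: [492.5, -320.7, 147.0]
orientation: [0.001, 1.0, 0.0, 0.002]
contact_force: [-0.3, 0.2, -0.6]
grip_width: 66.7
grip_force: 0.0
```

Now I'll look at everything: the stand is clear of the arm.

```bash
cat > e.py <<'E'
from h import *
import sys
n=sys.argv[1]
f=lambda im,x,y,w,h,k:cv2.resize(im[y:y+h,x:x+w],None,fx=k,fy=k,interpolation=cv2.INTER_CUBIC)
I={}
for cam in('top','side'):
    I[cam]=vision.read_camera(cam)
    for q in 'bottle_blue_center bottle_red_center bottle_yellow_center mark_blue mark_red mark_yellow cast_tan_center holder_plate tray'.split():
        print(cam,q,[(np.round(d['at'],1).tolist(),round(d['conf'],2)) for d in nets.place_of(cam,q)[:1]])
t,s=I['top'],I['side']
cv2.imwrite(f'pics/{n}.png',np.vstack([np.hstack([f(t,235,180,100,75,4),f(t,90,190,100,75,4)]),np.hstack([f(s,230,160,100,75,4),f(s,310,130,100,75,4)])]))
hsv=cv2.cvtColor(t,cv2.COLOR_BGR2HSV)
for nm,lo,hi in(('blue',(105,120,60),(130,255,255)),('red',(0,190,80),(4,255,255)),('yel',(24,150,120),(34,255,255))):
    m=cv2.inRange(hsv,lo,hi);z=np.zeros_like(m);z[180:265,235:335]=m[180:265,235:335]
    k,l,st,ce=cv2.connectedComponentsWithStats(z);i=1+np.argmax(st[1:,4]);r=cv2.minAreaRect(np.argwhere(l==i)[:,::-1].astype(np.float32))
    print(nm,st[i,4],ray('top',ce[i],7.5).round(1),ray('top',r[0],7.5).round(1),r[1:])
E
python3 e.py f1
```

```text
top bottle_blue_center [([420.0, -316.5, 60.1], 0.9)]
top bottle_red_center [([492.4, -318.3, 63.5], 0.55)]
top bottle_yellow_center [([563.2, -318.3, 62.7], 0.65)]
top mark_blue []
top mark_red [([577.3, -101.9, 12.0], 0.59)]
top mark_yellow [([504.9, -49.5, 8.4], 0.94)]
top cast_tan_center [([574.2, -39.6, 23.4], 0.7)]
top holder_plate [([502.8, 307.0, 15.4], 0.73)]
top tray [([493.2, -318.3, 1.1], 0.79)]
side bottle_blue_center [([419.2, -320.4, 62.8], 0.74)]
side bottle_red_center [([491.9, -322.3, 62.2], 0.93)]
side bottle_yellow_center [([561.8, -317.5, 65.9], 0.63)]
side mark_blue [([565.8, 19.3, 2.9], 0.96)]
side mark_red [([577.8, -100.0, 4.9], 0.64)]
side mark_yellow [([509.4, -46.7, 3.7], 0.92)]
side cast_tan_center [([577.6, -39.8, 28.7], 0.65)]
side holder_plate [([507.8, 302.1, 16.4], 0.86)]
side tray [([492.8, -319.7, 0.2], 0.84)]
blue 506 [564.5  17.7   7.5] [564.6  17.7   7.5] ((22.417600631713867, 22.528032302856445), 83.6598129272461)
red 449 [579.8 -96.7   7.5] [579.9 -96.7   7.5] ((21.333974838256836, 21.20993995666504), 82.87498474121094)
yel 504 [510.5 -47.6   7.5] [510.5 -47.7   7.5] ((22.417600631713867, 22.417600631713867), 83.6598129272461)
```

View pics/f1.png

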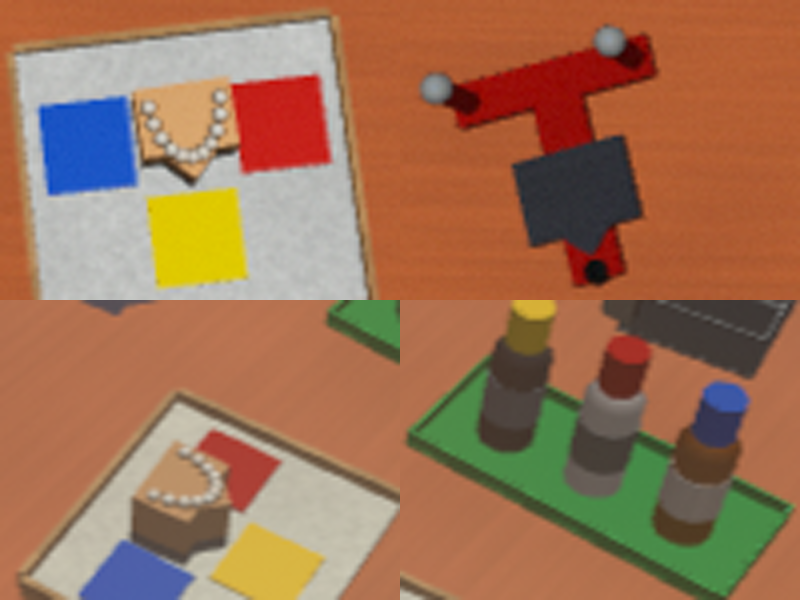

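All three bottles stand on the tray. The empty marks are at blue (564.6, 17.7), red (579.8, −96.8) and yellow (510.5, −47.7). The tan cast is undisturbed at about (573, −40), yaw ≈8°. Next is the cast.

Request:
send_rows --commands '[{"offset": [1.43, -4.68, 0], "turn": 0}, {"offset": [1.43, -4.68, 0], "turn": 0}, {"offset": [1.43, -4.68, 0], "turn": 0}, {"offset": [1.43, -4.68, 0], "turn": 0}, {"offset": [1.43, -4.68, 0], "turn": 0}, {"offset": [1.43, -4.68, 0], "turn": 0}, {"offset": [0, 0, 2], "turn": -8}, {"offset": [0, 0, 2], "turn": 0}]' --fingers 0

```text
t: 30.2
position: [577.2, -38.0, 104.5]
orientation: [0.0, 0.997, 0.072, 0.0]
contact_force: [0.1, -0.3, -0.4]
grip_width: 91.5
grip_force: 0.0
```

Request:
send_rows --commands '[{"offset": [0, 0, 1.6], "turn": 0}, {"offset": [0, 0, 1.6], "turn": 0}, {"offset": [0, 0, 1.6], "turn": 0}, {"offset": [0, 0, 1.6], "turn": 0}, {"offset": [0, 0, 1.2], "turn": 0}, {"offset": [0, 0, 1.2], "turn": 0}, {"offset": [0, 0, 0], "turn": 0}, {"offset": [0, 0, 0], "turn": 0}]'

```text
t: 31.2
position: [577.1, -38.9, 17.1]
orientation: [0.0, 0.998, 0.07, 0.0]
contact_force: [-0.1, -0.2, 1.1]
grip_width: 91.9
grip_force: 0.0
```

```bash
python3 - <<'E'
from h import *
im=vision.read_camera('side');cv2.imwrite('pics/g1.png',cv2.resize(im[130:255,220:330],None,fx=4,fy=4,interpolation=cv2.INTER_CUBIC))
s=manip.read_state();print(s['contact_force'],s['position'])
E
```

```text
[ 0.46887281 -0.0487347   0.35882805] [577.21238844 -38.90903009  17.26487665]
```

View pics/g1.png

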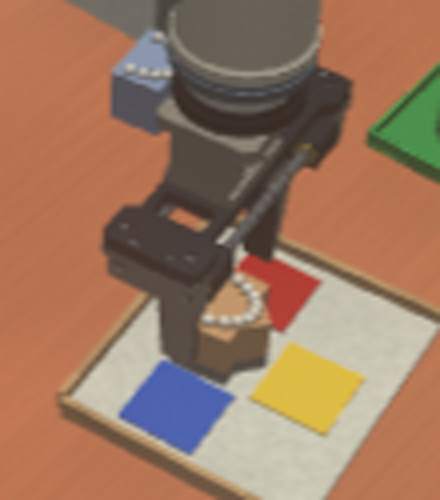

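```bash
python3 - <<'E'
from h import *
f=lambda p:((P('side',p)-[220,130])*4).round(0).tolist()
u=np.array([np.sin(.14),-np.cos(.14),0]);v=np.array([np.cos(.14),np.sin(.14),0])
for z in(17,32,47):print(z,f([np.array([577.2,-38.9,z])-u*k+v*m for k in(46,64) for m in(-10,10)]),'R',f([np.array([577.2,-38.9,z])+u*k for k in(46,64)]))
E
```

```text
17 [[194.0, 386.0], [166.0, 372.0], [179.0, 405.0], [152.0, 391.0]] R [[251.0, 287.0], [265.0, 270.0]]
32 [[195.0, 371.0], [167.0, 357.0], [180.0, 390.0], [152.0, 376.0]] R [[253.0, 272.0], [266.0, 255.0]]
47 [[196.0, 356.0], [168.0, 342.0], [181.0, 375.0], [153.0, 361.0]] R [[255.0, 256.0], [268.0, 239.0]]
```

The finger bottoms fit z≈43, so the offset is still about 27 mm and the cast is centred between the fingers. I'll go 29 mm lower.

Request:
send_rows --commands '[{"offset": [0, 0, 0.8], "turn": 0}, {"offset": [0, 0, 0.8], "turn": 0}, {"offset": [0, 0, 0.6], "turn": 0}, {"offset": [0, 0, 0.4], "turn": 0}, {"offset": [0, 0, 0.3], "turn": 0}, {"offset": [0, 0, 0], "turn": 0}, {"offset": [0, 0, 0], "turn": 0}, {"offset": [0, 0, 0], "turn": 0}]'

```text
t: 32.25
position: [576.9, -38.9, -12.0]
orientation: [0.0, 0.998, 0.07, 0.0]
contact_force: [-0.1, 0.0, 0.3]
grip_width: 91.6
grip_force: 0.0
```

Request:
send_rows --commands '[{"offset": [0, 0, 0], "turn": 0}, {"offset": [0, 0, 0], "turn": 0}, {"offset": [0, 0, 0], "turn": 0}, {"offset": [0, 0, 0], "turn": 0}, {"offset": [0, 0, 0], "turn": 0}, {"offset": [0, 0, 0], "turn": 0}, {"offset": [0, 0, 0], "turn": 0}, {"offset": [0, 0, 0], "turn": 0}]' --fingers 255 --squeeze 25

```text
t: 33.25
position: [576.7, -38.9, -12.2]
orientation: [-0.0, 0.998, 0.07, -0.0]
contact_force: [0.0, 1.1, 0.7]
grip_width: 56.1
grip_force: 24.8
```

Gripped at 56.1 mm. Lift, turn −6.5°, carry to the plate.

Request:
send_rows --commands '[{"offset": [0, 0, -1], "turn": 0}, {"offset": [0, 0, -2.5], "turn": 0}, {"offset": [0, 0, -3], "turn": 0}, {"offset": [0, 0, -2], "turn": -3.5}, {"offset": [0, 0, 0], "turn": -3}, {"offset": [0.2, -3, 0], "turn": 0}, {"offset": [0.2, -4, 0], "turn": 0}, {"offset": [0.2, -4, 0], "turn": 0}]'

```text
t: 34.25
position: [554.6, 70.0, 73.3]
orientation: [0.0, 0.992, 0.126, 0.0]
contact_force: [-0.2, 0.5, -2.0]
grip_width: 55.9
grip_force: 24.8
```

Request:
send_rows --commands '[{"offset": [0.25, -4.2, 0], "turn": 0}, {"offset": [0.25, -4.2, 0], "turn": 0}, {"offset": [0.25, -4.2, 0], "turn": 0}, {"offset": [0.25, -4.2, 0], "turn": 0}, {"offset": [0.2, -4, 0], "turn": 0}, {"offset": [0.2, -3, 0], "turn": 0}, {"offset": [0, 0, 0], "turn": 0}, {"offset": [0, 0, 0], "turn": 0}]'

```text
t: 35.25
position: [508.6, 302.4, 72.9]
orientation: [0.0, 0.992, 0.127, -0.0]
contact_force: [0.1, -0.6, -1.8]
grip_width: 56.0
grip_force: 24.8
```

Request:
send_rows --commands '[{"offset": [0, -0.1, 1.4], "turn": 0}, {"offset": [0, 0, 1.4], "turn": 0}, {"offset": [0, 0, 1.4], "turn": 0}, {"offset": [0, 0, 1.2], "turn": 0}, {"offset": [0, 0, 0.9], "turn": 0}, {"offset": [0, 0, 0.6], "turn": 0}, {"offset": [0, 0, 0], "turn": 0}, {"offset": [0, 0, 0], "turn": 0}]'

```text
t: 36.25
position: [508.8, 304.1, 4.1]
orientation: [-0.0, 0.992, 0.126, 0.0]
contact_force: [0.4, 0.1, -1.9]
grip_width: 56.0
grip_force: 24.8
```

```bash
python3 - <<'E'
from h import *
im=vision.read_camera('side');cv2.imwrite('pics/g2.png',cv2.resize(im[240:365,130:250],None,fx=5,fy=4.8,interpolation=cv2.INTER_CUBIC))
s=manip.read_state();print(s['contact_force'],s['position'])
print([(np.round(d['at'],1).tolist(),round(d['conf'],2)) for d in nets.place_of('side','cast_tan_center')[:2]])
vision.read_camera('top');print([(np.round(d['at'],1).tolist(),round(d['conf'],2)) for d in nets.place_of('top','cast_tan_center')[:2]])
E
```

```text
[-0.88948184 -1.22159635 -1.62376305] [508.89427366 304.18534588   4.21588912]
[([506.6, 300.9, 46.1], 0.83)]
[([754.5, -192.8, 24.1], 0.66), ([505.3, 299.9, 41.9], 0.55)]
```

View pics/g2.png

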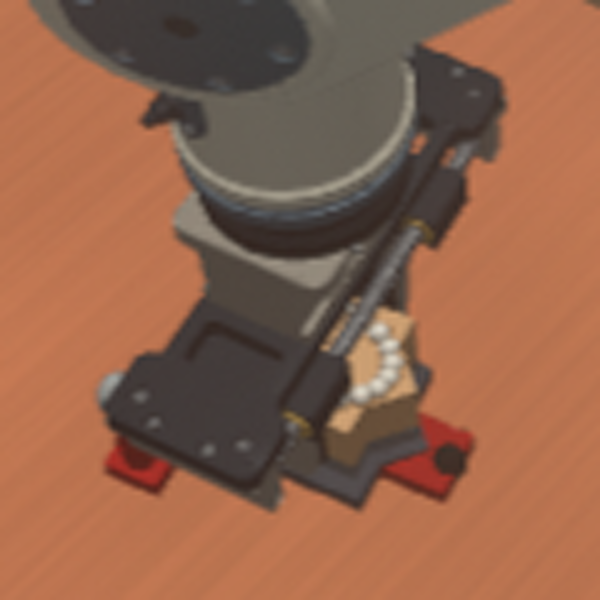

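The cast hangs about 6 mm above the plate, aligned with it; the nets put it at about (506, 300). Lower it gently.

Request:
send_rows --commands '[{"offset": [0, 0, 0.2], "turn": 0}, {"offset": [0, 0, 0.1], "turn": 0}, {"offset": [0, 0, 0.1], "turn": 0}, {"offset": [0, 0, 0.1], "turn": 0}, {"offset": [0, 0, 0], "turn": 0}, {"offset": [0, 0, 0], "turn": 0}, {"offset": [0, 0, 0], "turn": 0}, {"offset": [0, 0, 0], "turn": 0}]'

```text
t: 37.45
position: [508.6, 304.0, -1.2]
orientation: [-0.0, 0.992, 0.126, 0.0]
contact_force: [0.1, -0.3, -2.1]
grip_width: 55.9
grip_force: 24.8
```

Request:
send_rows --commands '[{"offset": [0, 0, 0.1], "turn": 0}, {"offset": [0, 0, 0], "turn": 0}, {"offset": [0, 0, 0], "turn": 0}, {"offset": [0, 0, 0.1], "turn": 0}, {"offset": [0, 0, 0], "turn": 0}, {"offset": [0, 0, 0], "turn": 0}, {"offset": [0, 0, 0], "turn": 0}, {"offset": [0, 0, 0], "turn": 0}]'

```text
t: 38.45
position: [508.7, 304.0, -2.2]
orientation: [-0.0, 0.992, 0.126, 0.0]
contact_force: [-3.0, -1.2, 10.2]
grip_width: 55.9
grip_force: 24.8
```

It's seated. Open in place.

Request:
send_rows --commands '[{"offset": [0, 0, -0.05], "turn": 0}, {"offset": [0, 0, 0], "turn": 0}, {"offset": [0, 0, 0], "turn": 0}, {"offset": [0, 0, 0], "turn": 0}, {"offset": [0, 0, 0], "turn": 0}, {"offset": [0, 0, 0], "turn": 0}, {"offset": [0, 0, 0], "turn": 0}, {"offset": [0, 0, 0], "turn": 0}]' --fingers 0

```text
t: 39.45
position: [508.5, 304.0, -2.7]
orientation: [-0.0, 0.992, 0.126, -0.0]
contact_force: [-0.4, 0.4, -0.6]
grip_width: 91.8
grip_force: 0.0
```

Request:
send_rows --commands '[{"offset": [0, 0, -1], "turn": 0}, {"offset": [0, 0, -1.5], "turn": 0}, {"offset": [0, 0, -2], "turn": 0}, {"offset": [0, 0, -3], "turn": 0}, {"offset": [0, 0, -3], "turn": 7}, {"offset": [0, 4, -3], "turn": 7.5}, {"offset": [0, 5, -1.5], "turn": 0}, {"offset": [0, 5, 0], "turn": 0}]'

```text
t: 40.45
position: [515.0, 163.5, 150.1]
orientation: [-0.001, 1.0, 0.001, 0.002]
contact_force: [0.4, -0.4, -0.2]
grip_width: 91.5
grip_force: 0.0
```

```bash
sed -i 's/f(s,310,130,100,75,4)/f(s,145,275,100,75,4)/' e.py; python3 e.py f2 | grep -E "cast|holder|bottle"; python3 -c "
from h import *
s=manip.read_state();print(s['t'],s['position'],s['orientation'],s['grip_width'])"
```

```text
top bottle_blue_center [([421.9, -320.3, 61.2], 0.64)]
top bottle_red_center [([490.9, -321.9, 62.6], 0.64)]
top bottle_yellow_center [([560.1, -317.0, 66.4], 0.78)]
top cast_tan_center [([504.4, 301.7, 35.6], 0.56)]
top holder_plate [([503.7, 305.4, 14.8], 0.47)]
side bottle_blue_center [([417.9, -318.7, 60.1], 0.64)]
side bottle_red_center [([490.8, -321.8, 62.8], 0.64)]
side bottle_yellow_center [([563.2, -321.7, 66.6], 0.59)]
side cast_tan_center [([504.7, 300.7, 39.1], 0.81)]
side holder_plate [([505.9, 301.7, 19.1], 0.87)]
41.45 [513.849423   164.30460088 147.24825352] [-3.33611233e-07  9.99999977e-01  2.10352206e-04 -3.62105774e-05] 91.9457830388468
```

View pics/f2.png

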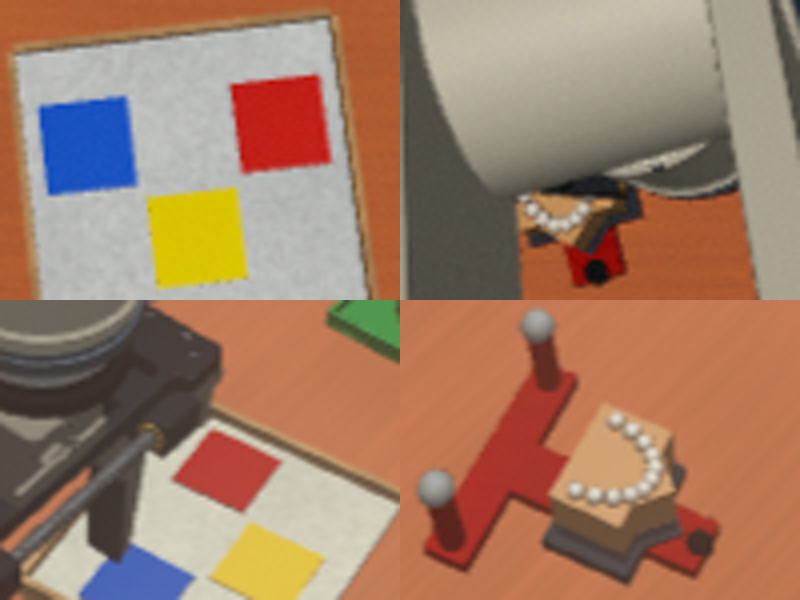

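The cast sits squarely on the plate, with nets at (504.6, 301.2) against a plate estimate of (505, 302.5). The bottles are still on the tray. Now I return the blue bottle to the blue mark.

Request:
send_rows --commands '[{"offset": [-0.9, 4, 0], "turn": 0}, {"offset": [-0.9, 5, 0], "turn": 0}, {"offset": [-0.9, 5, 0], "turn": 0}, {"offset": [-0.9, 5, 0], "turn": 0}, {"offset": [-0.9, 5, 0], "turn": 0}, {"offset": [-0.9, 5, 0], "turn": 0}, {"offset": [-0.9, 5, 0], "turn": 0}, {"offset": [-0.9, 5, 0], "turn": 0}]' --fingers 70 --squeeze 20

```text
t: 42.45
position: [441.7, -227.4, 147.5]
orientation: [0.0, 1.0, 0.0, 0.0]
contact_force: [0.8, 0.2, 0.3]
grip_width: 67.0
grip_force: 0.0
```

Request:
send_rows --commands '[{"offset": [-1, 4.8, 0], "turn": 0}, {"offset": [-1.1, 4.7, 0], "turn": 0}, {"offset": [0, 0, 0], "turn": 0}, {"offset": [0, 0, 0], "turn": 0}, {"offset": [0, 0, 1], "turn": 0}, {"offset": [0, 0, 1], "turn": 0}, {"offset": [0, 0, 0], "turn": 0}, {"offset": [0, 0, 0], "turn": 0}]'

```text
t: 43.45
position: [421.2, -320.5, 127.2]
orientation: [-0.0, 1.0, 0.0, -0.0]
contact_force: [-0.4, -0.1, 0.6]
grip_width: 66.8
grip_force: 0.0
```

Descend 62 mm to the height at release (65) and grip.

Request:
send_rows --commands '[{"offset": [0, 0, 1.5], "turn": 0}, {"offset": [0, 0, 1.5], "turn": 0}, {"offset": [0, 0, 1.5], "turn": 0}, {"offset": [0, 0, 1], "turn": 0}, {"offset": [0, 0, 0.7], "turn": 0}, {"offset": [0, 0, 0], "turn": 0}, {"offset": [0, 0, 0], "turn": 0}, {"offset": [0, 0, 0], "turn": 0}]'

```text
t: 44.45
position: [421.4, -320.9, 65.7]
orientation: [0.0, 1.0, 0.0, 0.0]
contact_force: [-0.0, 0.1, 0.2]
grip_width: 66.9
grip_force: 0.0
```

Request:
send_rows --commands '[{"offset": [0, 0, 0], "turn": 0}, {"offset": [0, 0, 0], "turn": 0}, {"offset": [0, 0, 0], "turn": 0}, {"offset": [0, 0, 0], "turn": 0}, {"offset": [0, 0, 0], "turn": 0}, {"offset": [0, 0, 0], "turn": 0}, {"offset": [0, 0, 0], "turn": 0}, {"offset": [0, 0, 0], "turn": 0}]' --fingers 255

```text
t: 45.45
position: [421.1, -320.7, 65.3]
orientation: [-0.0, 1.0, 0.0, -0.0]
contact_force: [0.3, 1.4, 0.2]
grip_width: 29.5
grip_force: 20.0
```

Request:
send_rows --commands '[{"offset": [0, 0, -1.5], "turn": 0}, {"offset": [0, 0, -3], "turn": 0}, {"offset": [0, 0, -3.5], "turn": 0}, {"offset": [2.05, -4.83, 0], "turn": 0}, {"offset": [2.05, -4.83, 0], "turn": 0}, {"offset": [2.05, -4.83, 0], "turn": 0}, {"offset": [2.05, -4.83, 0], "turn": 0}, {"offset": [2.05, -4.83, 0], "turn": 0}]'

```text
t: 46.45
position: [524.2, -77.7, 146.4]
orientation: [0.0, 1.0, 0.0, 0.001]
contact_force: [1.1, -0.7, -1.9]
grip_width: 29.7
grip_force: 20.0
```

Request:
send_rows --commands '[{"offset": [2.05, -4.83, 0], "turn": 0}, {"offset": [2.05, -4.83, 0], "turn": 0}, {"offset": [0, 0, 1.5], "turn": 0}, {"offset": [0, 0, 2], "turn": 0}, {"offset": [0, 0, 2], "turn": 0}, {"offset": [0, 0, 1.3], "turn": 0}, {"offset": [0, 0, 0.3], "turn": 0}, {"offset": [0, 0, 0], "turn": 0}]'

```text
t: 47.45
position: [564.6, 17.1, 74.6]
orientation: [0.0, 1.0, 0.0, 0.0]
contact_force: [0.3, -0.6, -0.8]
grip_width: 29.3
grip_force: 20.0
```

Request:
send_rows --commands '[{"offset": [0, 0, 0.3], "turn": 0}, {"offset": [0, 0, 0.1], "turn": 0}, {"offset": [0, 0, 0.1], "turn": 0}, {"offset": [0, 0, 0], "turn": 0}, {"offset": [0, 0, 0], "turn": 0}, {"offset": [0, 0, 0], "turn": 0}, {"offset": [0, 0, 0], "turn": 0}, {"offset": [0, 0, 0], "turn": 0}]'

```text
t: 48.45
position: [565.1, 17.5, 70.3]
orientation: [0.0, 1.0, 0.0, 0.001]
contact_force: [-2.0, -0.7, 6.7]
grip_width: 29.6
grip_force: 20.0
```

Request:
send_rows --commands '[{"offset": [0, 0, 0], "turn": 0}, {"offset": [0, 0, 0], "turn": 0}, {"offset": [0, 0, 0], "turn": 0}, {"offset": [0, 0, 0], "turn": 0}, {"offset": [0, 0, -2], "turn": 0}, {"offset": [0, 0, -3], "turn": 0}, {"offset": [0, 0, -3], "turn": 0}, {"offset": [0, 0, 0], "turn": 0}]' --fingers 70

```text
t: 49.45
position: [566.1, 17.5, 151.4]
orientation: [-0.0, 1.0, 0.0, 0.002]
contact_force: [0.1, 0.3, -0.7]
grip_width: 66.7
grip_force: 0.0
```

Request:
send_rows --commands '[{"offset": [0, 4.8, 0], "turn": 0}, {"offset": [0, 4.8, 0], "turn": 0}, {"offset": [0, 4.8, 0], "turn": 0}, {"offset": [0, 4.8, 0], "turn": 0}, {"offset": [0, 4.8, 0], "turn": 0}, {"offset": [0, 4.8, 0], "turn": 0}, {"offset": [-0.1, 4.8, 0], "turn": 0}, {"offset": [0, 0, 0], "turn": 0}]'

```text
t: 50.45
position: [562.6, -321.2, 147.6]
orientation: [-0.0, 1.0, -0.001, -0.001]
contact_force: [-0.1, 0.3, -1.4]
grip_width: 66.6
grip_force: 0.0
```

Request:
send_rows --commands '[{"offset": [0, 0, 2], "turn": 0}, {"offset": [0, 0, 2], "turn": 0}, {"offset": [0, 0, 1.5], "turn": 0}, {"offset": [0, 0, 1.2], "turn": 0}, {"offset": [0, 0, 1], "turn": 0}, {"offset": [0, 0, 0.6], "turn": 0}, {"offset": [0, 0, 0], "turn": 0}, {"offset": [0, 0, 0], "turn": 0}]'

```text
t: 51.45
position: [563.9, -318.8, 66.8]
orientation: [0.0, 1.0, 0.0, 0.0]
contact_force: [-0.4, 0.6, 1.3]
grip_width: 66.8
grip_force: 0.0
```

Request:
send_rows --commands '[{"offset": [0, 0, 0], "turn": 0}, {"offset": [0, 0, 0], "turn": 0}, {"offset": [0, 0, 0], "turn": 0}, {"offset": [0, 0, 0], "turn": 0}, {"offset": [0, 0, 0], "turn": 0}, {"offset": [0, 0, 0], "turn": 0}, {"offset": [0, 0, 0], "turn": 0}, {"offset": [0, 0, 0], "turn": 0}]' --fingers 255

```text
t: 52.45
position: [563.6, -318.6, 66.3]
orientation: [-0.0, 1.0, 0.0, 0.0]
contact_force: [-0.5, -0.3, 0.1]
grip_width: 29.4
grip_force: 20.0
```

Request:
send_rows --commands '[{"offset": [0, 0, -1.5], "turn": 0}, {"offset": [0, 0, -3], "turn": 0}, {"offset": [0, 0, -3.5], "turn": 0}, {"offset": [-0.9, -4.5, 0], "turn": 0}, {"offset": [-0.9, -4.5, 0], "turn": 0}, {"offset": [-0.9, -4.5, 0], "turn": 0}, {"offset": [-0.9, -4.5, 0], "turn": 0}, {"offset": [-0.9, -4.5, 0], "turn": 0}]'

```text
t: 53.45
position: [518.3, -92.3, 147.3]
orientation: [0.0, 1.0, 0.0, 0.001]
contact_force: [1.5, 0.7, -1.2]
grip_width: 29.3
grip_force: 20.0
```

Request:
send_rows --commands '[{"offset": [-0.9, -4.6, 0], "turn": 0}, {"offset": [0, 0, 1.5], "turn": 0}, {"offset": [0, 0, 2], "turn": 0}, {"offset": [0, 0, 2], "turn": 0}, {"offset": [0, 0, 1.2], "turn": 0}, {"offset": [0, 0, 0.6], "turn": 0}, {"offset": [0, 0, 0], "turn": 0}, {"offset": [0, 0, 0], "turn": 0}]'

```text
t: 54.45
position: [509.9, -47.7, 73.8]
orientation: [0.0, 1.0, 0.0, 0.0]
contact_force: [0.5, 0.3, -1.1]
grip_width: 29.6
grip_force: 20.0
```

Request:
send_rows --commands '[{"offset": [0, 0, 0.1], "turn": 0}, {"offset": [0, 0, 0.1], "turn": 0}, {"offset": [0, 0, 0.05], "turn": 0}, {"offset": [0, 0, 0.05], "turn": 0}, {"offset": [0, 0, 0], "turn": 0}, {"offset": [0, 0, 0], "turn": 0}, {"offset": [0, 0, 0], "turn": 0}, {"offset": [0, 0, 0], "turn": 0}]'

```text
t: 55.45
position: [510.1, -47.5, 71.2]
orientation: [-0.0, 1.0, 0.0, 0.001]
contact_force: [-1.5, 0.4, 7.9]
grip_width: 29.7
grip_force: 20.0
```

Request:
send_rows --commands '[{"offset": [0, 0, 0], "turn": 0}, {"offset": [0, 0, 0], "turn": 0}, {"offset": [0, 0, 0], "turn": 0}, {"offset": [0, 0, 0], "turn": 0}, {"offset": [0, 0, -2], "turn": 0}, {"offset": [0, 0, -3], "turn": 0}, {"offset": [0, 0, -3], "turn": 0}, {"offset": [0, 0, 0], "turn": 0}]' --fingers 70

```text
t: 56.45
position: [511.1, -47.7, 152.2]
orientation: [0.0, 1.0, 0.0, 0.002]
contact_force: [0.5, -0.6, -0.6]
grip_width: 66.9
grip_force: 0.0
```

Request:
send_rows --commands '[{"offset": [-0.3, 4.53, 0], "turn": 0}, {"offset": [-0.3, 4.53, 0], "turn": 0}, {"offset": [-0.3, 4.53, 0], "turn": 0}, {"offset": [-0.3, 4.53, 0], "turn": 0}, {"offset": [-0.3, 4.53, 0], "turn": 0}, {"offset": [-0.35, 4.53, 0], "turn": 0}, {"offset": [0, 0, 0], "turn": 0}, {"offset": [0, 0, 0], "turn": 0}]'

```text
t: 57.45
position: [490.4, -318.6, 149.1]
orientation: [-0.001, 1.0, -0.0, -0.001]
contact_force: [-0.4, 0.4, -0.2]
grip_width: 66.6
grip_force: 0.0
```

Request:
send_rows --commands '[{"offset": [0, 0, 2], "turn": 0}, {"offset": [0, 0, 2], "turn": 0}, {"offset": [0, 0, 1.5], "turn": 0}, {"offset": [0, 0, 1.2], "turn": 0}, {"offset": [0, 0, 1], "turn": 0}, {"offset": [0, 0, 0.7], "turn": 0}, {"offset": [0, 0, 0], "turn": 0}, {"offset": [0, 0, 0], "turn": 0}]'

```text
t: 58.45
position: [491.3, -319.6, 66.7]
orientation: [0.0, 1.0, 0.0, 0.0]
contact_force: [-0.1, 0.3, -0.3]
grip_width: 66.6
grip_force: 0.0
```

Request:
send_rows --commands '[{"offset": [0, 0, 0], "turn": 0}, {"offset": [0, 0, 0], "turn": 0}, {"offset": [0, 0, 0], "turn": 0}, {"offset": [0, 0, 0], "turn": 0}, {"offset": [0, 0, 0], "turn": 0}, {"offset": [0, 0, 0], "turn": 0}, {"offset": [0, 0, 0], "turn": 0}, {"offset": [0, 0, 0], "turn": 0}]' --fingers 255

```text
t: 59.45
position: [491.1, -319.4, 66.3]
orientation: [0.0, 1.0, 0.0, 0.0]
contact_force: [0.2, -0.1, 0.2]
grip_width: 30.0
grip_force: 20.0
```

Request:
send_rows --commands '[{"offset": [0, 0, -1.5], "turn": 0}, {"offset": [0, 0, -3], "turn": 0}, {"offset": [0, 0, -3.5], "turn": 0}, {"offset": [1.77, -4.45, 0], "turn": 0}, {"offset": [1.77, -4.45, 0], "turn": 0}, {"offset": [1.77, -4.45, 0], "turn": 0}, {"offset": [1.77, -4.45, 0], "turn": 0}, {"offset": [1.77, -4.45, 0], "turn": 0}]'

```text
t: 60.45
position: [580.1, -95.4, 147.4]
orientation: [0.0, 1.0, 0.0, 0.0]
contact_force: [0.8, -0.5, -0.8]
grip_width: 29.9
grip_force: 20.0
```

Request:
send_rows --commands '[{"offset": [0, 0, 0], "turn": 0}, {"offset": [0, 0, 1.5], "turn": 0}, {"offset": [0, 0, 2], "turn": 0}, {"offset": [0, 0, 2], "turn": 0}, {"offset": [0, 0, 1.2], "turn": 0}, {"offset": [0, 0, 0.6], "turn": 0}, {"offset": [0, 0, 0.1], "turn": 0}, {"offset": [0, 0, 0], "turn": 0}]'

```text
t: 61.45
position: [579.9, -97.1, 72.8]
orientation: [0.0, 1.0, 0.0, 0.0]
contact_force: [0.9, 0.2, -1.5]
grip_width: 29.3
grip_force: 20.0
```

Request:
send_rows --commands '[{"offset": [0, 0, 0.1], "turn": 0}, {"offset": [0, 0, 0.05], "turn": 0}, {"offset": [0, 0, 0.05], "turn": 0}, {"offset": [0, 0, 0], "turn": 0}, {"offset": [0, 0, 0], "turn": 0}, {"offset": [0, 0, 0], "turn": 0}, {"offset": [0, 0, 0], "turn": 0}, {"offset": [0, 0, 0], "turn": 0}]'

```text
t: 62.45
position: [580.1, -97.0, 71.2]
orientation: [0.0, 1.0, 0.0, 0.001]
contact_force: [-0.8, -0.8, 6.0]
grip_width: 29.6
grip_force: 20.0
```

Contact; release, rise and back away toward the tray side.

Request:
send_rows --commands '[{"offset": [0, 0, 0], "turn": 0}, {"offset": [0, 0, 0], "turn": 0}, {"offset": [0, 0, 0], "turn": 0}, {"offset": [0, 0, 0], "turn": 0}, {"offset": [0, 0, -2], "turn": 0}, {"offset": [0, 0, -3], "turn": 0}, {"offset": [0, 0, -3], "turn": 0}, {"offset": [0, 0, 0], "turn": 0}]' --fingers 70

```text
t: 63.45
position: [581.1, -97.2, 152.5]
orientation: [0.0, 1.0, 0.0, 0.002]
contact_force: [0.8, -0.4, 0.0]
grip_width: 66.6
grip_force: 0.0
```

Request:
send_rows --commands '[{"offset": [-2, 4.5, 0], "turn": 0}, {"offset": [-2, 4.5, 0], "turn": 0}, {"offset": [-2, 4.5, 0], "turn": 0}, {"offset": [-2, 4.5, 0], "turn": 0}, {"offset": [-2, 4.5, 0], "turn": 0}, {"offset": [-1, 4, 0], "turn": 0}, {"offset": [0, 0, 0], "turn": 0}, {"offset": [0, 0, 0], "turn": 0}]'

```text
t: 64.45
position: [469.1, -361.1, 149.2]
orientation: [-0.001, 1.0, -0.0, -0.001]
contact_force: [0.6, 0.2, 0.3]
grip_width: 66.5
grip_force: 0.0
```

```bash
python3 e.py f3 | grep -E "cast|holder|bottle|mark"
```

```text
top bottle_blue_center [([564.9, 19.4, 62.3], 0.55)]
top bottle_red_center [([581.1, -95.4, 70.9], 0.61)]
top bottle_yellow_center []
top mark_blue [([566.0, 17.8, 5.5], 0.72)]
top mark_red [([581.0, -101.6, 10.9], 0.56)]
top mark_yellow [([508.7, -45.5, 6.2], 0.54)]
top cast_tan_center [([506.5, 300.2, 37.8], 0.67)]
top holder_plate [([503.6, 307.6, 15.1], 0.91)]
side bottle_blue_center [([561.3, 19.0, 65.7], 0.64)]
side bottle_red_center [([579.0, -99.1, 69.0], 0.83)]
side bottle_yellow_center [([507.0, -45.4, 69.3], 0.78)]
side mark_blue [([566.8, 16.8, 2.9], 0.72)]
side mark_red [([576.2, -98.6, 7.2], 0.57)]
side mark_yellow [([510.9, -49.4, 4.7], 0.53)]
side cast_tan_center [([507.5, 302.0, 37.8], 0.71)]
side holder_plate [([505.3, 299.3, 19.0], 0.79)]
```

View pics/f3.png

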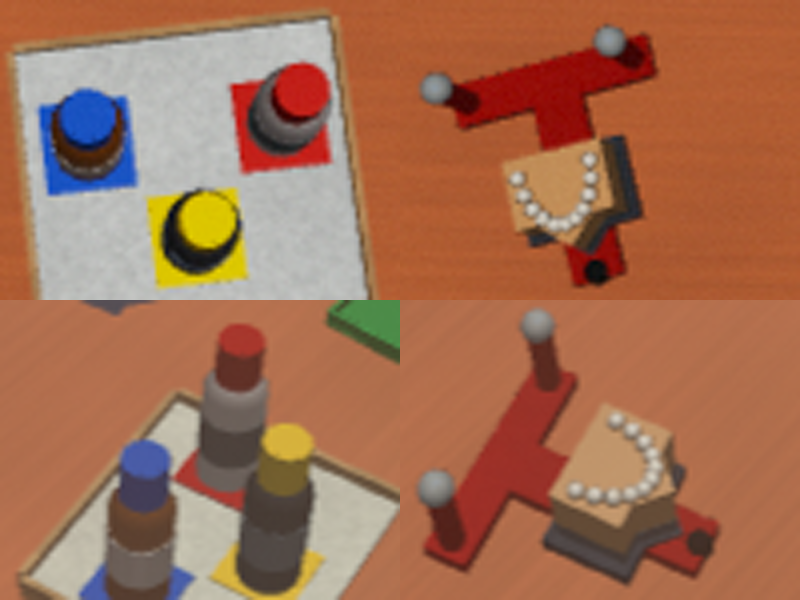

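All three bottles stand upright on their own marks, and the cast sits squarely on the plate. One numeric check of the cast from its top edges, then I hand in.

```bash
python3 - <<'E'
from h import *
H=lambda x,y:((x-400+.5)/4-.5+90,(y+.5)/4-.5+190)
a,b,n=[ray('top',H(*p),60)[:2] for p in((503,165),(600,140),(576,246))]
d=a-b;ang=np.degrees(np.arctan2(-d[0],d[1]));print(a,b,'yaw',ang,'centre',(a+b)/2-24*np.array([np.cos(np.radians(ang)),np.sin(np.radians(ang))]),'nose',n,'want nose',504.6-31,302.4-8)
E
```

```text
[518.21768783 335.05795704] [533.26291672 281.22910869] yaw 15.615742775975454 centre [502.62617489 301.68310601] nose [473.4620073  291.03299071] want nose 473.6 294.4
```

Cast centre is within about 3 mm and the tip within about 4 mm.

```bash
python3 -c "
from plant import manip
print(manip.job_done())"
```

```text
the job is handed in; nothing more can be done
None
```

I handed the job in at about 65 s of the 131 s allowed; the hand-in returned no verdict. By the last camera check the tan cast sits on the plate (centre about 3 mm off, tip about 4 mm), each bottle stands upright within roughly 6 mm of its own mark, and the arm never went near the pale blue cast.

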